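# Pack the fittings tray on the grinding bench

### The arm

A 6-joint arm with a two-finger parallel gripper is mounted at the origin on the work surface. World frame = base frame: x ahead of the robot, y to its left, z up, the work surface at z = 0. Lengths are in m, angles in rad, forces in N, time in s.
With the tool pointing down it reaches from about 0.35 to 0.775 m from the base axis. Payload 5.5 kg.
Tool frame: the origin (TCP) lies midway between the tips of the shut fingers; the grasp point (between the pads) lies 19 mm behind it (hold_point_z is the distance from the TCP to the grasp point, in m); z points along the fingers, y is the line along which they close (so a half turn about z gives the same grasp; the last joint's range is limited). The gripper opens to 85 mm and grips with 20 to 120 N. Pads are 22 mm wide; open, the fingers measure 114 mm over their backs; the gripper's body (76 mm by 85 mm) begins 54 mm behind the grasp point. The pads swing forward as they close: fully open they stand 13 mm farther back than shut.
Start: joints at [1.04, 0.313, 0.046, 1.304, 0, 1.431], TCP at [0.219, 0.532, 0.231] pointing down, gripper open.
Joint ranges: [-2.76, 2.76], [-0.86, 1.69], [-1.03, 1.26], [-2.2, 2.34], [-1.47, 1.5], [-3.14, 3.14]. Speed limits (rad/s): [2.57, 2.57, 3.14, 3.14, 3.14, 3.14].

### API

Orientations are given as a unit quaternion [w, x, y, z].
In Python, from cell import * gives the robot as it stands.
- The arm moves only by the shell command python3 -m crank 'ROWS' [OPENING] [FORCE]. ROWS is JSON, a list of rows, each a list of 2 entries, a list of its own where there are three numbers: the shift along the tool's x, y, z in units of 0.6 m (1.0 is 0.6 m), then the turn, a rotation vector about the tool's x, y, z in units of 30 degrees (1.0 is 30 degrees). In form: [[[tx, ty, tz], [ax, ay, az]], ...]. A call has 1 to 20 rows; each row is the pose to reach, as a shift and turn from the pose commanded when the call began, along the tool's axes at that moment; what a row does not reach only later rows make up. A row lasts 1/10 s, in which the tool goes at most 50 mm and 8.59 degrees, less where a joint would pass 70% of its speed; a pose out of reach is approached as far as the arm can. A call with a number of a shift or a turn outside -1 to 1 is refused whole. A call with a gripper value outside its range is refused whole. OPENING is the finger opening in mm, from 0 to 85.4, set as the call begins (- or left out, the last holds). The fingers move at their own pace and stop on an object; FORCE is the grip in N (left out, the last holds). Time passes only in rows, so rows that repeat a pose let the fingers close. It gives the time, the measured TCP pose, the force, the opening and the grip force at its end, in the units of the state.
- get_obs(): the state, without advancing time (a new reading comes with each control period).
- get_image(name): name is "scene" or "top" or "wrist"; returns a dict with "frame" (384x512x3 uint8, red, green, blue), "range_z" (384x512 float32, m along the optical axis (not along the pixel's ray), 0 where there is no reading), "camera_matrix" (3x3 intrinsics, pixels), "world_to_cam" (4x4, takes a point from world to camera coordinates). Camera axes: x right, y down, z forward; pixel columns grow to the right and rows downward; lengths in m; the calibration is good to about 2 mm. A picture is of the moment at which its call begins.
- sign_off(): hands the job in; it is judged then, once.
The state is a dict: "time": time; "q": joint angles; "qvel": joint speeds; "effort": joint torques, N m; "tcp_pos": TCP position; "tcp_rot": TCP orientation; "force": force on the tool from outside, world axes, zero at the start; "moment": the same for the moment, N m; "grip_width": finger opening in m; "gripper_force": force on a finger pad.
Only numpy, scipy, OpenCV 4.12 (cv2) and the standard library are available. Lean on these libraries where they do the work, as an engineer would, in place of code of your own. Each camera call takes 0.05 s, during which the arm holds its last target. There are 200 camera calls.

### The job

Pack the fittings tray for the next job: put the angle bracket, the big bolt with its nut and the flanged hub down inside the tray's large compartment, and stand the tall tube upright on the floor of any one of the three small square pockets at the tray's end. Leave the tray, the square bar offcut and the short solid stub where they are.

Things in the scene. Friction and masses are not known exactly. Their poses are not given: they have to be found in the camera images.
- tray: Loose grey metal tray, open on top, 154 (x) x 260 (y) x 54 mm high, 1.8 kg; origin: centre of its underside, z up. Walls, floor, dividers 4 mm thick. Large compartment: inside x -73 to 73, y -126 to 76 mm. At the +y end three square pockets 46 x 46 mm, centres at x = -50, 0, 50, y = 103 mm. Floors at z = 4, all wall tops at z = 54 mm.
- bracket: Plain steel angle bracket, lying with its foot on the bench and its other leg upright. Origin: centre of its bounding box (22.5 mm above the bench), z up. Foot 70 (x) x 40 (y) x 8 mm thick, from z = -22.5 to -14.5 mm; upright leg 8 mm thick (x = -35 to -27 mm), 40 mm wide in y, up to z = 22.5 mm. 0.26 kg.
- bolt: Big steel hexagon bolt with a nut on its other end, lying on its flats. Origin: on its axis, at mid-length (15 mm above the bench); its x runs along the axis from head to nut. 104 mm long; head (x = -52 to -38 mm) and nut (x = 21 to 39 mm) 30 mm across flats, shank 18 mm diameter. 0.28 kg.
- bolt_head (a point): Centre of the bolt's head-side end face (x = -52 mm in the bolt's frame).
- bolt_end (a point): Centre of the bolt's threaded end face (x = +52 mm in the bolt's frame).
- hub: Round steel flanged hub lying on its flange. Origin: on its axis, at mid-height (20 mm above the bench), z up. Flange 66 mm diameter, 10 mm thick (z = -20 to -10 mm); boss above it 36 mm diameter, up to z = +20 mm. 0.42 kg.
- tube: Tall steel tube standing on end: 32 mm outside diameter, 25 mm bore, 100 mm long, 0.20 kg. Origin: centre of its lower end; z along its axis, up.
- offcut: Bystander among the fittings: square steel bar offcut 85 (x) x 25 x 25 mm, lying. Origin: centre of its underside.
- stub: Bystander: short solid round steel stub standing on end, 32 mm diameter, 45 mm high. Origin: centre of its underside.

How it is judged:
At the end, for the whole second after the job is handed in: Bracket and hub centres and both bolt ends are inside the walls of the large compartment, 2 mm or more below its rim; the tube's lower end is in one of the square pockets within 8 mm of its floor, upright within 0.12 rad; all these and the tray are at rest (under 30 mm/s) (x of bracket in the frame of tray between -0.073 and 0.073 m and y of bracket in the frame of tray between -0.126 and 0.076 m and z of bracket in the frame of tray between 0 and 0.052 m and x of hub in the frame of tray between -0.073 and 0.073 m and y of hub in the frame of tray between -0.126 and 0.076 m and z of hub in the frame of tray between 0 and 0.052 m and x of bolt_head in the frame of tray between -0.073 and 0.073 m and y of bolt_head in the frame of tray between -0.126 and 0.076 m and z of bolt_head in the frame of tray between 0 and 0.052 m and x of bolt_end in the frame of tray between -0.073 and 0.073 m and y of bolt_end in the frame of tray between -0.126 and 0.076 m and z of bolt_end in the frame of tray between 0 and 0.052 m and x of tube in the frame of tray between -0.073 and 0.073 m and y of tube in the frame of tray between 0.08 and 0.126 m and z of tube in the frame of tray between 0 and 0.012 m and angle between tube's own z axis and vertical below 0.12 rad and linear speed of each of bracket, hub, bolt, tube, tray below 0.03 m/s); the robot touches nothing.
It fails at once if the tray is moved more than 40 mm (distance of tray from where it was at the start of the episode above 0.04 m).
It fails at once if the square bar offcut is moved more than 40 mm (distance of offcut from where it was at the start of the episode above 0.04 m).
It fails at once if the short solid stub is moved more than 40 mm (distance of stub from where it was at the start of the episode above 0.04 m).
It also fails if it takes over 70 s, if anything falls off the work surface, if the arm or the gripper's body presses on something with over 40 N, if the wrist force passes 120 N, or if a joint passes its speed limit or range.

## Working session

There is one attempt and no reset: what is moved stays moved. The work goes in short steps, Python scripts to look and compute and a shell command to move; the robot and the scene stay as the last step left them, time stands still between calls to the robot, and variables do not carry over. Pictures are saved under pics/ and viewed, at most 10 in all, crops included, and the job is handed in when it is done.

```bash
ls; mkdir -p pics
python3 - <<'E'
from cell import *
import cv2,numpy as np
o=get_obs();print(o)
for n in("top","scene"):
    d=get_image(n);cv2.imwrite(f"pics/{n}1.png",d["frame"][:,:,::-1]);np.savez(f"pics/{n}1.npz",**d)
    print(n,d["camera_matrix"].tolist(),d["world_to_cam"].round(4).tolist())
E
```

```text
pics
{'time': 0.0, 'q': array([1.04039112e+00, 3.13996847e-01, 4.49622586e-02, 1.30360926e+00,
       1.11894539e-05, 1.43117557e+00]), 'qvel': array([ 4.28672720e-05,  7.22764764e-05, -1.29292417e-03,  1.92384141e-03,
        5.98477016e-05, -7.80561164e-04]), 'effort': array([ 1.26236660e-04, -4.80628502e+01,  2.98531044e+01,  1.93660380e-02,
        3.73982147e-06, -1.33188743e-05]), 'tcp_pos': array([0.21877519, 0.53118873, 0.23040407]), 'tcp_rot': array([-3.08999331e-04,  1.94151235e-01,  9.80971174e-01, -8.70566526e-04]), 'force': array([ 0.28305188,  0.39489706, -1.00333188]), 'moment': array([-0.01668373,  0.03495827, -0.00905568]), 'gripper_force': 0.0, 'grip_width': 0.08517909541259927}
top [[389.586439428391, 0.0, 254.16357084560238], [0.0, 389.586439428391, 196.49657334921613], [0.0, 0.0, 1.0]] [[-0.0176, -0.9998, 0.0123, -0.0209], [-0.9823, 0.015, -0.1869, 0.5263], [0.1866, -0.0154, -0.9823, 0.9813], [0.0, 0.0, 0.0, 1.0]]
scene [[475.04367181002755, 0.0, 251.34646146400883], [0.0, 475.04367181002755, 187.1013898964859], [0.0, 0.0, 1.0]] [[0.4048, 0.9144, 0.0074, -0.2119], [0.6159, -0.2667, -0.7413, -0.3038], [-0.6759, 0.3046, -0.6712, 1.518], [0.0, 0.0, 0.0, 1.0]]
```

View pics/top1.png

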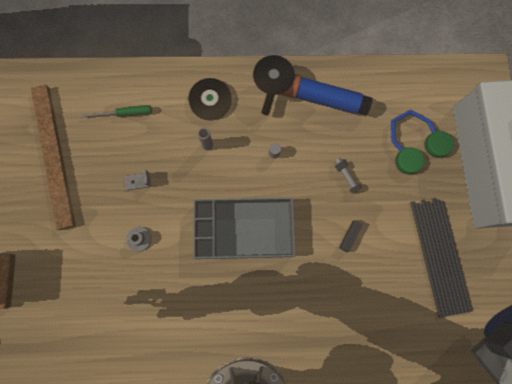

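View pics/scene1.png

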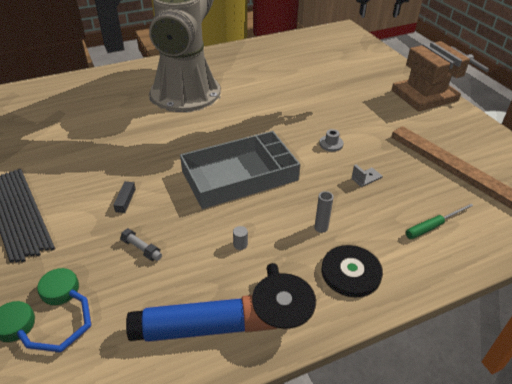

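The top view shows tube (205,140), stub (275,150), bolt (348,175), offcut (351,236), tray (244,229, pockets on its left = +y), bracket (136,181) and hub (139,238). The scene view agrees. Next I measure with the depth image.

```bash
cat > h.py <<'E'
import numpy as np,cv2
from cell import *
def cloud(d):
    K=d["camera_matrix"];T=np.linalg.inv(d["world_to_cam"]);z=d["range_z"]
    v,u=np.mgrid[:z.shape[0],:z.shape[1]]
    P=np.stack([(u-K[0,2])/K[0,0]*z,(v-K[1,2])/K[1,1]*z,z],-1)
    P=P@T[:3,:3].T+T[:3,3];P[z==0]=np.nan
    return P
def rect(p):  # mm xy -> centre,size,angle deg
    c,s,a=cv2.minAreaRect((p*1000).astype(np.float32));return np.round(c,1),np.round(s,1),round(a,1)
def blobs(d,roi=None,h=.007):
    P=cloud(d);m=np.nan_to_num(P[...,2],nan=0)>h
    n,l=cv2.connectedComponents(m.astype(np.uint8))
    return P,[np.where(l==i) for i in range(1,n)]
E
python3 - <<'E'
from h import *
seeds={"top":dict(tube=(205,140),stub=(275,150),bolt=(348,175),offcut=(351,236),tray=(244,229),bracket=(136,181),hub=(139,238)),
"scene":dict(tube=(324,212),stub=(240,238),bolt=(140,243),offcut=(124,197),tray=(240,170),bracket=(367,175),hub=(331,140))}
for n in seeds:
    d=dict(np.load(f"pics/{n}1.npz"));P,B=blobs(d)
    zz=P[...,2];print(n,"bench z",np.nanmedian(zz[np.abs(zz)<.02]))
    for k,(u,v) in seeds[n].items():
        b=min(B,key=lambda b:(np.hypot(b[1]-u,b[0]-v).min(), -len(b[0])))
        p=P[b];z=p[:,2];zm=np.percentile(z,97);t=p[z>zm-.006]
        print(k,len(z),"zmax",zm.round(4),"all",rect(p[:,:2]),"top",rect(t[:,:2]),"mean",(t.mean(0)*1e3).round(1))
E
```

```text
top bench z 0.0007434377155932648
tube 239 zmax 0.1018 all (array([685.7,  98.9]), array([31.3, 30.5]), 1.3) top (array([685.6,  99.5]), array([29. , 31.3]), 88.6) mean [685.8  99.4  99.7]
stub 141 zmax 0.0488 all (array([658.7, -89. ]), array([30.2, 29.9]), 44.8) top (array([660.1, -88.6]), array([27.6, 28.7]), 89.0) mean [659.4 -88.7  46. ]
bolt 317 zmax 0.0326 all (array([ 589.9, -288.4]), array([103.5,  35. ]), 29.3) top (array([ 590. , -288.7]), array([103. ,  24.3]), 28.0) mean [ 588.2 -289.    30.2]
offcut 337 zmax 0.0287 all (array([ 421.1, -288.1]), array([25.6, 85.5]), 59.6) top (array([ 420.8, -287.9]), array([25.5, 84.4]), 60.8) mean [ 420.3 -287.7   25.6]
tray 3 zmax 0.0082 all (array([449.9, -12. ]), array([0. , 7.6]), 43.4) top (array([449.9, -12. ]), array([0. , 7.6]), 43.4) mean [449.9 -12.    7.5]
bracket 313 zmax 0.0474 all (array([582.7, 291.7]), array([41.6, 70. ]), 8.4) top (array([587.7, 261.4]), array([40.7,  8.8]), 8.8) mean [587.9 261.4  45.2]
hub 457 zmax 0.0429 all (array([423.6, 283.2]), array([64.2, 62. ]), 89.9) top (array([423.7, 281.8]), array([34.3, 
[... 470 characters left out ...]
array([ 592.1, -288.7]), array([107.1,  24.5]), 29.0) mean [ 592.4 -289.    29.1]
offcut 390 zmax 0.0275 all (array([ 424.1, -288. ]), array([27. , 88.1]), 59.5) top (array([ 424. , -288.1]), array([26.9, 88.2]), 59.3) mean [ 425.5 -287.7   25.1]
tray 1 zmax 0.0085 all (array([422.5,  18.2]), array([0., 0.]), 0.0) top (array([422.5,  18.2]), array([0., 0.]), 0.0) mean [422.5  18.2   8.5]
bracket 332 zmax 0.046 all (array([585.8, 292.7]), array([44.3, 72.8]), 7.3) top (array([591.6, 262.3]), array([40.6, 11. ]), 9.1) mean [591.5 262.   44.1]
hub 351 zmax 0.042 all (array([430.8, 281.9]), array([63.5, 57.3]), 58.6) top (array([425.7, 283.2]), array([33.8, 36. ]), 82.1) mean [427.5 282.3  39.5]
```

```bash
cat >> h.py <<'E'
def go(x,y,z,yaw):  # world mm, yaw (deg) of tool y in world, tool down -> row numbers
    from scipy.spatial.transform import Rotation as R
    o=get_obs();q=o["tcp_rot"];r=R.from_quat([q[1],q[2],q[3],q[0]])
    a=np.radians(yaw);Y=np.array([np.cos(a),np.sin(a),0]);Z=np.array([0,0,-1.])
    t=R.from_matrix(np.stack([np.cross(Y,Z),Y,Z],1))
    s=r.as_matrix().T@(np.array([x,y,z])/1e3-o["tcp_pos"])/.6
    print("row",s.round(4).tolist(),(r.inv()*t).as_rotvec(degrees=True).round(2)/30,"mm",np.linalg.norm(s*600).round(),"t",round(o["time"],2))
E
python3 - <<'E'
from h import *
for n in("top","scene"):
    P=cloud(dict(np.load(f"pics/{n}1.npz")))
    m=(abs(P[...,2]-.054)<.006)&(abs(P[...,0]-.43)<.14)&(abs(P[...,1])<.18)
    p=P[m][:,:2];print(n,len(p),rect(p))
    b=(abs(P[...,2]-.03)<.03)&(abs(P[...,0]-.59)<.07)&(abs(P[...,1]+.289)<.07)&(P[...,2]>.02)
    q=P[b][:,:2]*1e3-[591,-288.5];e=np.array([np.cos(np.radians(29)),np.sin(np.radians(29))])
    print(np.histogram(q@e,bins=np.arange(-56,57,8)))
go(425,282,150,67.6)
E
```

```text
top 744 (array([445. ,  -0.9]), array([154.6, 259.2]), 0.3)
(array([19, 33, 18, 14, 16, 16, 18, 13, 14, 24, 28, 24, 12,  6]), array([-56, -48, -40, -32, -24, -16,  -8,   0,   8,  16,  24,  32,  40,
        48,  56]))
scene 974 (array([447.1,   1.1]), array([159.9, 262.3]), 0.3)
(array([13, 39, 45, 18, 23, 19, 21, 19, 20, 14, 41, 48, 35, 15]), array([-56, -48, -40, -32, -24, -16,  -8,   0,   8,  16,  24,  32,  40,
        48,  56]))
row [-0.476, -0.253, 0.1345] [-0.003      -0.00033333  0.00033333] mm 333.0 t 0.1
```

```bash
python3 -m crank '[[[-0.476,-0.253,0.1345],[0,0,0]],[[-0.476,-0.253,0.1345],[0,0,0]],[[-0.476,-0.253,0.1345],[0,0,0]],[[-0.476,-0.253,0.1345],[0,0,0]],[[-0.476,-0.253,0.1345],[0,0,0]],[[-0.476,-0.253,0.1345],[0,0,0]],[[-0.476,-0.253,0.1345],[0,0,0]],[[-0.476,-0.253,0.1345],[0,0,0]],[[-0.476,-0.253,0.1345],[0,0,0]]]' 60 60
python3 - <<'E'
from h import *
d=get_image("wrist");cv2.imwrite("pics/w1.png",d["frame"][:,:,::-1])
P,B=blobs(d)
p=P[(P[...,2]>.035)&(P[...,2]<.048)&(np.hypot(P[...,0]-.425,P[...,1]-.282)<.04)]
print(len(p),rect(p[:,:2]),np.median(p,0)) 
go(425,282,14,67.6)
E
```

```text
time: 1.0
tcp_pos: [0.4252, 0.2818, 0.1501]
tcp_rot: [-0.001, 0.195, 0.981, -0.0]
force: [-1.4, -0.7, -0.1]
grip_width: 0.06
gripper_force: 0.0
1364 (array([423. , 284.6]), array([35.3, 35.2]), 55.5) [0.4223488  0.28475593 0.04118595]
row [-0.0007, -0.0007, 0.2273] [-0.00066667 -0.00166667 -0.00066667] mm 136.0 t 1.05
```

View pics/w1.png

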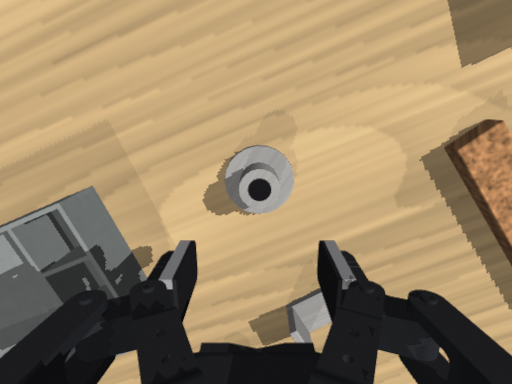

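The wrist picture shows the hub at (259,185), midway between the fingers, and it agrees within 3 mm. I go down and grip it.

```bash
python3 -m crank '[[[-0.0007,0.001,0.06],[0,0,0]],[[-0.0007,0.001,0.12],[0,0,0]],[[-0.0007,0.001,0.17],[0,0,0]],[[-0.0007,0.001,0.21],[0,0,0]],[[-0.0007,0.001,0.2265],[0,0,0]],[[-0.0007,0.001,0.2265],[0,0,0]]]' 60 60; python3 -m crank '[[[0,0,0],[0,0,0]],[[0,0,0],[0,0,0]],[[0,0,0],[0,0,0]],[[0,0,0],[0,0,0]],[[0,0,0],[0,0,0]],[[0,0,0],[0,0,0]],[[0,0,-0.04],[0,0,0]],[[0,0,-0.09],[0,0,0]],[[0,0,-0.15],[0,0,0]],[[0,0,-0.2],[0,0,0]],[[0,0,-0.2],[0,0,0]]]' 20 60;python3 - <<'E'
from h import *
go(410,20,136,90);go(410,20,20,90)
E
```

```text
time: 1.65
tcp_pos: [0.4243, 0.2834, 0.0138]
tcp_rot: [-0.001, 0.193, 0.981, -0.001]
force: [0.1, 0.6, -0.3]
grip_width: 0.0598
gripper_force: 0.0
time: 2.75
tcp_pos: [0.4286, 0.2842, 0.1391]
tcp_rot: [0.003, 0.194, 0.981, 0.002]
force: [0.8, 1.0, -5.6]
grip_width: 0.0335
gripper_force: 61.5
row [-0.139, -0.4189, 0.0033] [ 0.00966667  0.013      -0.74666667] mm 265.0 t 2.75
row [-0.1379, -0.4201, 0.1967] [ 0.00966667  0.013      -0.74666667] mm 290.0 t 2.75
```

```bash
python3 -m crank '[[[-0.139,-0.419,0],[0,0,-0.75]],[[-0.139,-0.419,0],[0,0,-0.75]],[[-0.139,-0.419,0],[0,0,-0.75]],[[-0.139,-0.419,0],[0,0,-0.75]],[[-0.139,-0.419,0],[0,0,-0.75]],[[-0.139,-0.419,0],[0,0,-0.75]],[[-0.139,-0.419,0],[0,0,-0.75]],[[-0.139,-0.419,0],[0,0,-0.75]]]'
python3 - <<'E'
from h import *
print(get_obs()["force"])
d=get_image("wrist");cv2.imwrite("pics/w2.png",d["frame"][:,:,::-1])
go(410,20,21,90)
E
```

```text
time: 3.55
tcp_pos: [0.4063, 0.0182, 0.1336]
tcp_rot: [-0.001, 0.0, 1.0, 0.0]
force: [-0.0, 0.3, -5.3]
grip_width: 0.0334
gripper_force: 62.2
[-9.43929017e-04  2.95302012e-01 -5.33014908e+00]
row [-0.0062, 0.0017, 0.1879] [ 0.00166667 -0.003       0.002     ] mm 113.0 t 3.6
```

View pics/w2.png

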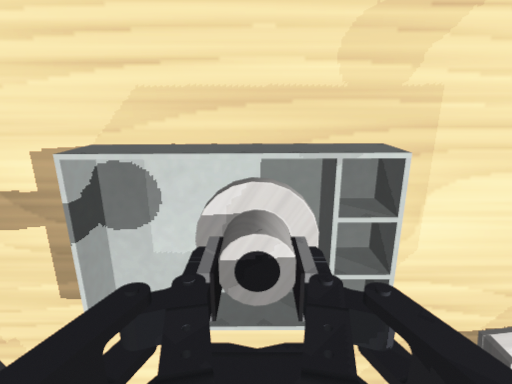

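Hub held level, boss at (257,262), above the large compartment. I shift 10 mm away from the near wall and lower it.

```bash
python3 -m crank '[[[0.02,0,0.03],[0,0,0]],[[0.02,0,0.03],[0,0,0]]]'
python3 - <<'E'
from h import *
d=get_image("wrist");P=cloud(d);o=get_obs()
q=P-o["tcp_pos"];m=(np.hypot(q[...,0],q[...,1])<.04)&(q[...,2]>.015)&(q[...,2]<.04)
print(len(P[m]),rect(P[m][:,:2]),np.median(P[m],0))
m=(abs(q[...,2]+.004)<.006)&(np.hypot(q[...,0],q[...,1])<.045)
print(rect(P[m][:,:2]))
go(416,20,21,90)
E
```

```text
time: 3.8
tcp_pos: [0.3917, 0.0202, 0.1144]
tcp_rot: [-0.003, -0.002, 1.0, 0.001]
force: [-0.9, 0.1, -5.3]
grip_width: 0.0332
gripper_force: 62.2
7504 (array([388.3,  21. ]), array([36.2, 59.2]), 13.5) [0.38486352 0.02013026 0.13917822]
(array([373.9,  20.1]), array([36.8, 65.2]), 0.2)
row [-0.0386, -0.0003, 0.1573] [ 0.002      -0.00766667  0.00733333] mm 97.0 t 3.85
```

```bash
python3 -m crank '[[[-0.04,0,0],[0,0,0]],[[-0.041,0,0.02],[0,0,0]],[[-0.041,0,0.06],[0,0,0]],[[-0.041,0,0.1],[0,0,0]],[[-0.041,0,0.13],[0,0,0]],[[-0.041,0,0.15],[0,0,0]],[[-0.041,0,0.157],[0,0,0]],[[-0.041,0,0.157],[0,0,0]]]' ; python3 -m crank '[[[0,0,0],[0,0,0]],[[0,0,0],[0,0,0]],[[0,0,0],[0,0,0]],[[0,0,-0.05],[0,0,0]],[[0,0,-0.12],[0,0,0]],[[0,0,-0.18],[0,0,0]],[[0,0,-0.2],[0,0,0]],[[0,0,-0.2],[0,0,0]]]' 46
python3 - <<'E'
from h import *
go(590,262,130,98.5)
E
```

```text
time: 4.65
tcp_pos: [0.4202, 0.0193, 0.0224]
tcp_rot: [-0.0, -0.002, 1.0, 0.0]
force: [-0.8, -0.2, -4.4]
grip_width: 0.0334
gripper_force: 62.2
time: 5.45
tcp_pos: [0.4221, 0.0184, 0.1454]
tcp_rot: [0.003, -0.001, 1.0, -0.0]
force: [0.4, -1.1, 0.0]
grip_width: 0.046
gripper_force: 0.0
row [-0.2804, 0.4056, 0.0271] [-0.00266667  0.01233333 -0.28      ] mm 296.0 t 5.45
```

```bash
python3 -m crank '[[[-0.28,0.405,0.01],[0,0,-0.28]],[[-0.28,0.405,0.01],[0,0,-0.28]],[[-0.28,0.405,0.01],[0,0,-0.28]],[[-0.28,0.405,0.01],[0,0,-0.28]],[[-0.28,0.405,0.01],[0,0,-0.28]],[[-0.28,0.405,0.01],[0,0,-0.28]],[[-0.28,0.405,0.01],[0,0,-0.28]],[[-0.28,0.405,0.01],[0,0,-0.28]],[[-0.28,0.405,0.01],[0,0,-0.28]]]' 36 60
python3 - <<'E'
from h import *
d=get_image("wrist");P=cloud(d)
f=(abs(P[...,0]-.59)<.07)&(abs(P[...,1]-.285)<.07)
for a,b in((.036,.05),(.006,.014)):
    m=f&(P[...,2]>a)&(P[...,2]<b);print(len(P[m]),rect(P[m][:,:2]))
d=get_image("top");cv2.imwrite("pics/t2.png",d["frame"][120:320,90:400,::-1].repeat(2,0).repeat(2,1))
go(590,262,14,98.5)
E
```

```text
time: 6.35
tcp_pos: [0.5862, 0.2611, 0.1355]
tcp_rot: [-0.001, -0.074, 0.997, -0.0]
force: [-0.3, 0.0, -0.3]
grip_width: 0.036
gripper_force: 0.0
508 (array([586.9, 263.1]), array([39.8,  8. ]), 8.4)
2858 (array([583.1, 294. ]), array([40.7, 69.5]), 7.9)
row [-0.0059, 0.0012, 0.2043] [-0.00033333 -0.00133333 -0.00233333] mm 123.0 t 6.45
```

View pics/t2.png

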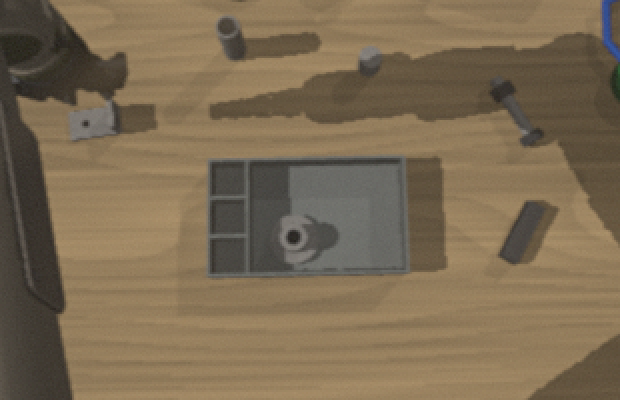

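The hub sits flat in the tray, at crop (295,238). The leg measures (587,263) from the wrist camera. I grip it.

```bash
python3 -m crank '[[[-0.003,0.0025,0.06],[0,0,0]],[[-0.003,0.0025,0.11],[0,0,0]],[[-0.003,0.0025,0.16],[0,0,0]],[[-0.003,0.0025,0.19],[0,0,0]],[[-0.003,0.0025,0.2015],[0,0,0]],[[-0.003,0.0025,0.2015],[0,0,0]]]' ; python3 -m crank '[[[0,0,0],[0,0,0]],[[0,0,0],[0,0,0]],[[0,0,0],[0,0,0]],[[0,0,0],[0,0,0]],[[0,0,0],[0,0,0]],[[0,0,0],[0,0,0]],[[0,0,-0.03],[0,0,0]],[[0,0,-0.08],[0,0,0]],[[0,0,-0.13],[0,0,0]],[[0,0,-0.18],[0,0,0]],[[0,0,-0.18],[0,0,0]],[[0,0,-0.18],[0,0,0]]]' 0 70;python3 - <<'E'
from h import *
go(489,-16,124,97)
E
```

```text
time: 7.05
tcp_pos: [0.5882, 0.2628, 0.0153]
tcp_rot: [-0.001, -0.074, 0.997, -0.0]
force: [-0.2, -0.4, 0.9]
grip_width: 0.0358
gripper_force: 0.0
time: 8.25
tcp_pos: [0.5892, 0.264, 0.1238]
tcp_rot: [0.001, -0.074, 0.997, 0.0]
force: [0.5, -0.5, -2.8]
grip_width: 0.0069
gripper_force: 68.4
row [0.2342, -0.4367, -0.0007] [0.00033333 0.00233333 0.05066667] mm 297.0 t 8.25
```

```bash
python3 -m crank '[[[0.2425,-0.4355,0],[0,0,0.28]],[[0.2425,-0.4355,0],[0,0,0.28]],[[0.2425,-0.4355,0],[0,0,0.28]],[[0.2425,-0.4355,0],[0,0,0.28]],[[0.2425,-0.4355,0],[0,0,0.28]],[[0.2425,-0.4355,0],[0,0,0.28]],[[0.2425,-0.4355,0],[0,0,0.28]],[[0.2425,-0.4355,0],[0,0,0.28]],[[0.2425,-0.4355,0],[0,0,0.28]]]'
python3 - <<'E'
from h import *
d=get_image("wrist");P=cloud(d);o=get_obs();print(o["force"])
cv2.imwrite("pics/w3.png",d["frame"][:,:,::-1])
go(484,-16,21,90)
E
```

```text
time: 9.15
tcp_pos: [0.4832, -0.0156, 0.1225]
tcp_rot: [-0.001, -0.001, 1.0, 0.0]
force: [-0.5, 0.1, -1.9]
grip_width: 0.0071
gripper_force: 69.2
[-0.78784286  0.74092895 -2.8570095 ]
row [-0.001, -0.0015, 0.1696] [ 0.00133333 -0.00233333  0.00633333] mm 102.0 t 9.2
```

View pics/w3.png

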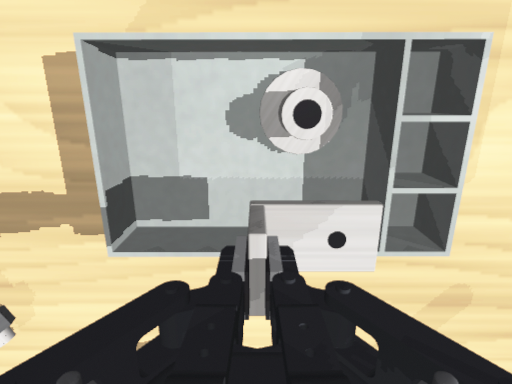

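The bracket is held level at (315,240) and its footprint clears the hub (305,112) and the walls. I lower it.

```bash
python3 -m crank '[[[0,0,0.04],[0,0,0]],[[0,0,0.09],[0,0,0]],[[0,0,0.13],[0,0,0]],[[0,0,0.155],[0,0,0]],[[0,0,0.169],[0,0,0]],[[0,0,0.17],[0,0,0]]]' ; python3 -m crank '[[[0,0,0],[0,0,0]],[[0,0,0],[0,0,0]],[[0,0,0],[0,0,0]],[[0,0,-0.03],[0,0,0]],[[0,0,-0.1],[0,0,0]],[[0,0,-0.17],[0,0,0]],[[0,0,-0.21],[0,0,0]],[[0,0,-0.21],[0,0,0]]]' 26
python3 - <<'E'
from h import *
go(591,-288.5,146,119)
E
```

```text
time: 9.8
tcp_pos: [0.4838, -0.0148, 0.0216]
tcp_rot: [-0.0, -0.002, 1.0, 0.0]
force: [0.2, 0.1, -2.0]
grip_width: 0.0065
gripper_force: 69.2
time: 10.6
tcp_pos: [0.4867, -0.0167, 0.1519]
tcp_rot: [0.004, -0.001, 1.0, -0.001]
force: [0.1, -0.9, 0.3]
grip_width: 0.0258
gripper_force: 0.0
row [-0.1728, -0.4534, 0.0119] [-0.007       0.01466667 -0.963     ] mm 291.0 t 10.6
```

```bash
python3 -m crank '[[[-0.175,-0.453,0.01],[0,0,-0.963]],[[-0.175,-0.453,0.01],[0,0,-0.963]],[[-0.175,-0.453,0.01],[0,0,-0.963]],[[-0.175,-0.453,0.01],[0,0,-0.963]],[[-0.175,-0.453,0.01],[0,0,-0.963]],[[-0.175,-0.453,0.01],[0,0,-0.963]],[[-0.175,-0.453,0.01],[0,0,-0.963]],[[-0.175,-0.453,0.01],[0,0,-0.963]],[[-0.175,-0.453,0.01],[0,0,-0.963]]]' 45 70
python3 - <<'E'
from h import *
d=get_image("wrist");P=cloud(d)
cv2.imwrite("pics/w4.png",d["frame"][:,:,::-1])
m=(abs(P[...,0]-.59)<.07)&(abs(P[...,1]+.2885)<.07)&(P[...,2]>.01)&(P[...,2]<.04);print(len(P[m]),rect(P[m][:,:2]))
d=get_image("scene");P=cloud(d)
m=(abs(P[...,2]-.03)<.03)&(P[...,2]>.007)&(P[...,0]>.465)&(P[...,0]<.515)&(abs(P[...,1])<.06);print(rect(P[m][:,:2]),P[m][:,2].max())
go(591,-288.5,2,119)
E
```

```text
time: 11.5
tcp_pos: [0.5885, -0.2866, 0.1406]
tcp_rot: [-0.001, -0.251, 0.968, 0.001]
force: [-1.4, -0.6, -0.2]
grip_width: 0.0452
gripper_force: 0.0
3048 (array([ 590.1, -287.8]), array([104.1,  34.5]), 29.1)
(array([485.5,  15.4]), array([70.9, 39.8]), 89.3) 0.05265198288849471
row [-0.0012, -0.0053, 0.2326] [ 0.00166667 -0.00033333  0.003     ] mm 140.0 t 11.6
```

```bash
python3 -m crank '[[[-0.001,-0.004,0.06],[0,0,0]],[[-0.001,-0.004,0.12],[0,0,0]],[[-0.001,-0.004,0.17],[0,0,0]],[[-0.001,-0.004,0.21],[0,0,0]],[[-0.001,-0.004,0.2285],[0,0,0]],[[-0.001,-0.004,0.2285],[0,0,0]]]' ; python3 -m crank '[[[0,0,0],[0,0,0]],[[0,0,0],[0,0,0]],[[0,0,0],[0,0,0]],[[0,0,0],[0,0,0]],[[0,0,0],[0,0,0]],[[0,0,0],[0,0,0]],[[0,0,-0.03],[0,0,0]],[[0,0,-0.08],[0,0,0]],[[0,0,-0.14],[0,0,0]],[[0,0,-0.2],[0,0,0]],[[0,0,-0.2],[0,0,0]],[[0,0,-0.2],[0,0,0]]]' 0 80;python3 - <<'E'
from h import *
go(446,-86,124,90)
E
```

```text
time: 12.2
tcp_pos: [0.5898, -0.2878, 0.0032]
tcp_rot: [-0.001, -0.251, 0.968, 0.001]
force: [0.3, 0.3, 0.9]
grip_width: 0.045
gripper_force: 0.0
time: 13.4
tcp_pos: [0.5914, -0.29, 0.1253]
tcp_rot: [0.001, -0.25, 0.968, -0.001]
force: [0.4, -0.6, -4.1]
grip_width: 0.0152
gripper_force: 78.9
row [0.0472, 0.4149, 0.0012] [-0.00333333  0.003       0.96633333] mm 251.0 t 13.4
```

```bash
python3 -m crank '[[[0.047,0.414,0],[0,0,0.966]],[[0.047,0.414,0],[0,0,0.966]],[[0.047,0.414,0],[0,0,0.966]],[[0.047,0.414,0],[0,0,0.966]],[[0.047,0.414,0],[0,0,0.966]],[[0.047,0.414,0],[0,0,0.966]],[[0.047,0.414,0],[0,0,0.966]],[[0.047,0.414,0],[0,0,0.966]]]'
python3 - <<'E'
from h import *
d=get_image("wrist");o=get_obs();print(o["force"])
cv2.imwrite("pics/w5.png",d["frame"][:,:,::-1])
go(446,-86,9,90)
E
```

```text
time: 14.2
tcp_pos: [0.4461, -0.0863, 0.1237]
tcp_rot: [-0.0, -0.0, 1.0, -0.0]
force: [0.4, -0.1, -2.9]
grip_width: 0.015
gripper_force: 79.3
[ 0.08089665  0.07736347 -3.7708493 ]
row [0.0007, 0.0011, 0.1915] [-0.         -0.00033333 -0.00066667] mm 115.0 t 14.25
```

View pics/w5.png

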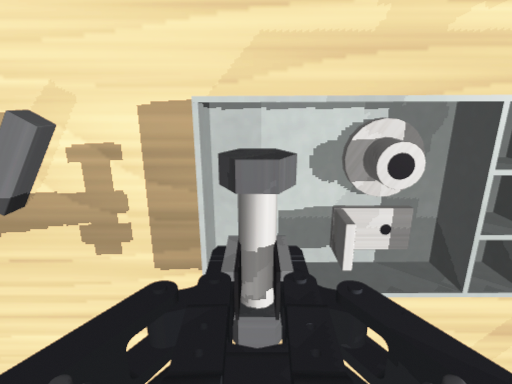

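Bolt held on its shank at (258,230), clear of the bracket leg (345,240) and hub. I lower it.

```bash
python3 -m crank '[[[0,0,0.05],[0,0,0]],[[0,0,0.1],[0,0,0]],[[0,0,0.15],[0,0,0]],[[0,0,0.175],[0,0,0]],[[0,0,0.19],[0,0,0]],[[0,0,0.191],[0,0,0]]]' ; python3 -m crank '[[[0,0,0],[0,0,0]],[[0,0,0],[0,0,0]],[[0,0,0],[0,0,0]],[[0,0,0],[0,0,0]],[[0,0,-0.03],[0,0,0]],[[0,0,-0.1],[0,0,0]],[[0,0,-0.17],[0,0,0]],[[0,0,-0.25],[0,0,0]],[[0,0,-0.32],[0,0,0]],[[0,0,-0.32],[0,0,0]]]' 32
python3 - <<'E'
from h import *
go(687,99.5,200,90)
E
```

```text
time: 14.85
tcp_pos: [0.4451, -0.0865, 0.0106]
tcp_rot: [-0.001, 0.0, 1.0, 0.0]
force: [-9.0, 2.1, 17.8]
grip_width: 0.015
gripper_force: 81.6
time: 15.85
tcp_pos: [0.4495, -0.0878, 0.2079]
tcp_rot: [0.005, -0.0, 1.0, -0.002]
force: [0.0, -0.6, -0.1]
grip_width: 0.0317
gripper_force: 0.0
row [-0.3958, 0.3122, 0.0157] [-0.00933333  0.01966667  0.00033333] mm 303.0 t 15.85
```

```bash
python3 -m crank '[[[-0.398,0.312,0.013],[0,0,0]],[[-0.398,0.312,0.013],[0,0,0]],[[-0.398,0.312,0.013],[0,0,0]],[[-0.398,0.312,0.013],[0,0,0]],[[-0.398,0.312,0.013],[0,0,0]],[[-0.398,0.312,0.013],[0,0,0]],[[-0.398,0.312,0.013],[0,0,0]],[[-0.398,0.312,0.013],[0,0,0]],[[-0.398,0.312,0.013],[0,0,0]]]' 60 60
python3 - <<'E'
from h import *
d=get_image("wrist");P=cloud(d)
m=(abs(P[...,0]-.687)<.05)&(abs(P[...,1]-.0995)<.05)&(abs(P[...,2]-.1)<.006);print(len(P[m]),rect(P[m][:,:2]))
for n in("top","scene"):
    d=get_image(n);P=cloud(d);m=(abs(P[...,0]-.446)<.068)&(abs(P[...,1]+.09)<.031)&(P[...,2]>.012);print(len(P[m]),rect(P[m][:,:2]),np.percentile(P[m][:,2],98))
go(687,99.5,66,90)
E
```

```text
time: 16.75
tcp_pos: [0.6838, 0.1006, 0.1934]
tcp_rot: [-0.001, 0.0, 1.0, -0.0]
force: [-0.1, 0.2, 0.0]
grip_width: 0.0601
gripper_force: 0.0
573 (array([686. , 100.5]), array([31.1, 30.9]), 51.1)
345 (array([444.2, -88.1]), array([102.8,  32.9]), 0.5) 0.037448771095760384
299 (array([434.1, -86.4]), array([ 39.2, 114.4]), 85.7) 0.035736683658403406
row [-0.005, -0.001, 0.2151] [-0.00033333  0.00133333 -0.002     ] mm 129.0 t 16.9
```

Bolt lies flat in the tray at about (445,-88), top at 36 mm. The tube is confirmed at (686,100), so I grip it and lift.

```bash
python3 -m crank '[[[-0.0045,0,0.05],[0,0,0]],[[-0.0045,0,0.1],[0,0,0]],[[-0.0045,0,0.15],[0,0,0]],[[-0.0045,0,0.19],[0,0,0]],[[-0.0045,0,0.212],[0,0,0]],[[-0.0045,0,0.212],[0,0,0]]]' ; python3 -m crank '[[[0,0,0],[0,0,0]],[[0,0,0],[0,0,0]],[[0,0,0],[0,0,0]],[[0,0,0],[0,0,0]],[[0,0,0],[0,0,0]],[[0,0,-0.03],[0,0,0]],[[0,0,-0.08],[0,0,0]],[[0,0,-0.13],[0,0,0]],[[0,0,-0.18],[0,0,0]],[[0,0,-0.18],[0,0,0]],[[0,0,-0.18],[0,0,0]]]' 10 50;python3 - <<'E'
from h import *
go(446,103,175,90)
E
```

```text
time: 17.5
tcp_pos: [0.6856, 0.1006, 0.0656]
tcp_rot: [-0.002, 0.0, 1.0, -0.0]
force: [0.1, -0.1, -0.8]
grip_width: 0.0601
gripper_force: 0.0
time: 18.6
tcp_pos: [0.6878, 0.1015, 0.1755]
tcp_rot: [0.001, -0.0, 1.0, 0.0]
force: [-0.4, 0.2, -2.7]
grip_width: 0.0314
gripper_force: 49.7
row [0.403, 0.0027, 0.0001] [0.00033333 0.00366667 0.001     ] mm 242.0 t 18.6
```

```bash
python3 -m crank '[[[0.08,0.002,0],[0,0,0]],[[0.16,0.002,0],[0,0,0]],[[0.24,0.002,0],[0,0,0]],[[0.31,0.002,0],[0,0,0]],[[0.36,0.002,0],[0,0,0]],[[0.39,0.0025,0],[0,0,0]],[[0.403,0.0025,0],[0,0,0]],[[0.403,0.0025,0],[0,0,0]],[[0.403,0.0025,0],[0,0,0]]]'
python3 - <<'E'
from h import *
o=get_obs()
for n in("top","scene","wrist"):
    d=get_image(n);P=cloud(d);z=P[...,2]
    c=(np.hypot(P[...,0]-.446,P[...,1]-.103)<.03)
    m=c&(z>.112)&(z<.15);p=P[m]
    if len(p)>20: print(n,"tube",len(p),rect(p[:,:2]),z[m].min(),"low/high mean",p[p[:,2]<.125].mean(0).round(4),p[p[:,2]>.135].mean(0).round(4))
    w=(abs(P[...,0]-.446)<.09)&(abs(P[...,1])<.145)&(abs(z-.054)<.005)
    print("tray",w.sum(),rect(P[w][:,:2]))
    if n!="top": cv2.imwrite(f"pics/p_{n}.png",d["frame"][:,:,::-1])
go(446,103,72,90)
E
```

```text
time: 19.5
tcp_pos: [0.4463, 0.1027, 0.1745]
tcp_rot: [0.0, -0.0, 1.0, 0.0]
force: [-0.8, -0.1, -0.9]
grip_width: 0.0312
gripper_force: 49.8
top tube 21 (array([432.6,  94.7]), array([ 4.9, 22.7]), 29.1) 0.11722355184625888 low/high mean [0.4335 0.0912 0.1198] [0.433  0.0921 0.1424]
tray 632 (array([444.9,  -1.2]), array([154.4, 258.6]), 0.3)
scene tube 169 (array([454.1,  97.1]), array([31.8, 20.5]), 56.1) 0.11222113298708125 low/high mean [0.4563 0.0964 0.1184] [0.4564 0.0969 0.1422]
tray 886 (array([446.6,   1.1]), array([160.2, 262.4]), 0.3)
wrist tube 774 (array([434.8, 101.9]), array([13.1, 31.5]), 2.7) 0.1120530689293322 low/high mean [0.4316 0.1022 0.1185] [0.4318 0.1027 0.1428]
tray 5387 (array([445.1,  -0. ]), array([154.8, 261.3]), 0.2)
row [0.0009, 0.0006, 0.1711] [0.         0.00033333 0.        ] mm 103.0 t 19.65
```

View pics/p_scene.png

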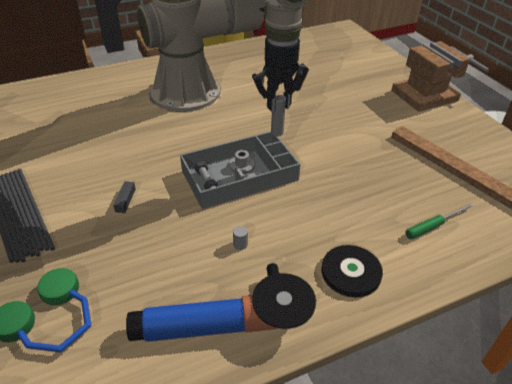

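The tube hangs vertical above the middle pocket, at (279,118), and all measurements agree within 2 mm. I lower it.

```bash
python3 -m crank '[[[0,0,0.04],[0,0,0]],[[0,0,0.08],[0,0,0]],[[0,0,0.11],[0,0,0]],[[0,0,0.14],[0,0,0]],[[0,0,0.16],[0,0,0]],[[0,0,0.172],[0,0,0]],[[0,0,0.172],[0,0,0]],[[0,0,0.172],[0,0,0]]]'
```

```text
time: 20.45
tcp_pos: [0.447, 0.1026, 0.073]
tcp_rot: [0.001, -0.0, 1.0, -0.0]
force: [-2.5, -1.3, 9.6]
grip_width: 0.0313
gripper_force: 50.8
```

```bash
python3 -m crank '[[[0,0,0],[0,0,0]],[[0,0,0],[0,0,0]],[[0,0,0],[0,0,0]],[[0,0,0],[0,0,0]],[[0,0,-0.03],[0,0,0]],[[0,0,-0.08],[0,0,0]],[[0,0,-0.15],[0,0,0]],[[0,0,-0.2],[0,0,0]],[[0,0,-0.23],[0,0,0]],[[0.02,0,-0.23],[0,0,0]],[[0.02,0,-0.23],[0,0,0]],[[0.02,0,-0.23],[0,0,0]]]' 60
python3 - <<'E'
from h import *
for n in("scene","wrist"):
    d=get_image(n);P=cloud(d);z=P[...,2]
    c=(np.hypot(P[...,0]-.446,P[...,1]-.103)<.03)&(z>.062)
    p=P[c];print(n,len(p),"top z",np.percentile(p[:,2],[90,97]).round(4),"top",rect(p[p[:,2]>.095][:,:2]))
    for a in(.06,.07,.08,.09): print(a,p[abs(p[:,2]-a-.005)<.005].mean(0).round(4))
    w=(abs(P[...,0]-.446)<.09)&(abs(P[...,1])<.145)&(abs(z-.054)<.005)
    print("tray",rect(P[w][:,:2]));
    if n=="scene":cv2.imwrite("pics/f.png",cv2.resize(d["frame"][80:280,100:360,::-1],None,fx=3,fy=3))
o=get_obs();print(o["force"],o["time"])
E
```

```text
time: 21.65
tcp_pos: [0.4321, 0.1027, 0.2084]
tcp_rot: [-0.001, -0.0, 1.0, -0.0]
force: [-0.4, -0.1, -0.3]
grip_width: 0.0597
gripper_force: 0.0
scene 1881 top z [0.4259 0.4365] top (array([451.6, 104.4]), array([44.7, 59.6]), 14.1)
0.06 [0.4554 0.0967 0.0658]
0.07 [0.4554 0.096  0.075 ]
0.08 [0.4538 0.099  0.0853]
0.09 [0.4476 0.1006 0.0947]
tray (array([447.1,   1. ]), array([160.4, 261.9]), 0.5)
wrist 5821 top z [0.2945 0.2957] top (array([435.7, 104.2]), array([42.9, 42.8]), 31.4)
0.06 [0.4419 0.102  0.0662]
0.07 [0.4431 0.1025 0.0751]
0.08 [0.4431 0.102  0.0851]
0.09 [0.4429 0.1024 0.0953]
tray (array([4.45e+02, 2.00e-01]), array([155., 261.]), 0.0)
[-0.04468915 -0.86334777  0.34512131] 21.75
```

View pics/f.png

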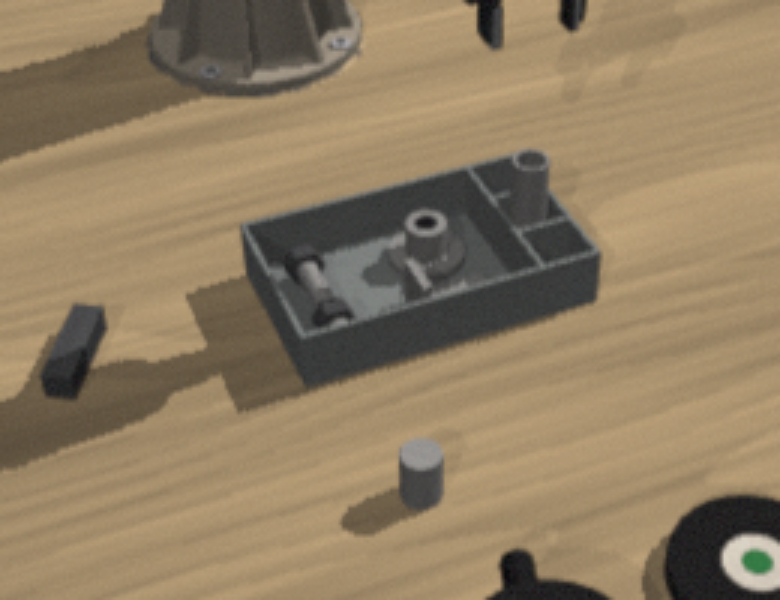

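The tube stands upright in the middle pocket at (530,185). The bolt (315,285), hub (425,240) and bracket (420,275) lie in the large compartment, and the offcut and stub are untouched. I check the tube-top height and hand in.

Run:
```python
from h import *
ok=[]
for n in("scene","wrist"):
    P=cloud(get_image(n));z=P[...,2];m=(np.hypot(P[...,0]-.446,P[...,1]-.103)<.022)&(z>.062)&(z<.13)
    h=np.percentile(z[m],95);print(n,h,rect(P[m&(z>h-.006)][:,:2]));ok.append(.098<h<.11)
if all(ok): print(sign_off())
```

```text
scene 0.1044618947265199 (array([445.1, 102.1]), array([27.5, 33.3]), 62.8)
wrist 0.10552966927365999 (array([443.7, 102.1]), array([31.7, 30.8]), 0.1)
the job is handed in; nothing more can be done
None
```

The tray is packed and the job is handed in, at about 22 s on the robot's clock: the bracket, bolt and hub are in the large compartment, the tube stands upright in the middle pocket, and the tray, offcut and stub stayed where they were; the hand-in returned no verdict.

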